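Load a label roll on its spindle and hang it in the roll holder

TASK

The slide labeller is out of labels. Draw the bare spindle out of the roll holder by its handle, push it through the core of the label roll lying in the loading cradle until the roll is pressed firmly home against the spindle's collar - feel your way in and press gently, the card core crushes easily - then lift the roll out on the spindle, lower both ends of the spindle into the holder's slots, slide it to the seats at the ends of the slots and let go. Do not touch the roll with the fingers, do not force the holder, and leave the other things where they are.

Things in the scene. Friction and masses are not known exactly. Their poses are not given: they have to be found in the camera images.
- holder: Roll holder of grey sheet steel, fixed, 60 x 86 x 90 mm. Origin under the centre of its base, z up; x runs along the seated spindle, whose handle stands out on the -x side. Two 3 mm cheeks across x, centred at x = -25.5 and +25.5 mm, each with the same J-slot: entry channel open at the top, its foot leading sideways (to -y) under a nose into a seat pocket.
- holder_seat (a point): Where the spindle's origin is when seated: x -18, y 0, z 60 mm in the holder's frame and with its axes (play 3 mm either way in x, -0.5 to +2.5 mm in y). Seat pocket: floor z = 51.5 mm, end wall y = -9 mm; above it the nose (all y below +8.5 mm) has its underside at z = 74 mm, so the 17 mm rod can be raised 5.5 mm there.
- holder_entry (a point): Same x and z as holder_seat but at y = +19 mm: middle of the entry channel, 20.5 mm wide (y +8.5 to +29 mm), open from the cheek's top (z 90 mm) down to a raised floor at z = 54.5 mm (the rod stands there with its axis at z = 63 mm). From it a ramp (y +11 to +5 mm) leads 3 mm down into the seat pocket; going either way the axis passes at z 63 to 65 mm.
- cradle: Loading cradle of aluminium sheet, fixed, 52 x 82 x 69 mm: a V-trough along its x on a base, open at the front (-x), with an upright back stop at x = +18 to +22 mm whose 30 mm slot, open at the top, lets the spindle's end pass through and be lifted out. Origin under the centre of its base, z up. The roll can slide back up to 4 mm until it rests on the stop.
- cradle_axis (a point): In the cradle, the centre of the roll when it lies against the back stop: x = +2, y = 0, z = 46 mm in the cradle's frame. Axes as the cradle's; x is the direction in which the spindle goes in.
- roll_center (a point): Centre of the white label roll, 76 mm across, 32 mm wide, about 140 g, on its rim in the cradle, axis level along its x (as the cradle's x). Its brown card core (front end at x = -17 mm) has a 19 mm bore right through, parallel to the axis, but the roll is wound out of true: the bore lies 4.5 mm off this centre, to a side that differs each time and is not measured: find it by feel or by eye.
- spindle: Loose aluminium spindle, 65 g, with a grey handle; at the start it lies level in the holder's seats. Origin on its axis at the collar's face that the roll comes against; x along the axis to the free end. Polished rod 17 mm thick from x = 0; from x = 49.5 it tapers to 13.4 mm at its blunt end, x = 56 mm. Collar 34 mm across, x -3 to 0. Neck 17 mm thick, x -12 to -3 mm, lies in the holder's -x cheek. Handle x -54 to -12 mm.
- spindle_handle (a point): Centre of the spindle's handle: 42 mm long along x, 20 mm across its two upright flats (y), 26 mm high (z). On the spindle's axis, 33 mm behind its origin and so 89 mm from the blunt end. Grip it here from above, firmly, with the fingers across y.
- spindle_roll_place (a point): Point on the spindle's axis 17 mm past the collar: the middle of a roll that is fully home on the collar (roll_center then reads x = 17 mm in the spindle's frame). Pressing it home takes some 3 to 10 N; the card core stands 15 N at most.
- cassette_0: Bystander: pink tissue cassette with a wax block, 29 x 40 x 12 mm. Origin at the centre of its underside.
- cassette_1: Bystander: green tissue cassette with a wax block, 29 x 40 x 12 mm. Origin at the centre of its underside.
- forceps_a: Bystander: steel forceps, 15 x 127 x 9 mm. Origin at the centre of their underside.
- pen_2: Bystander: pencil, 7 x 136 x 7 mm. Origin at the centre of its underside.
- mould_a: Bystander: small steel base mould, 31 x 43 x 12 mm. Origin at the centre of its underside.
- cover_glass_0: Bystander: small box of cover glasses, 33 x 33 x 20 mm. Origin at the centre of its underside.
- spare_roll: Bystander: a smaller roll of labels lying flat, 62 mm across and 26 mm high; not the one to load. Origin at the centre of its underside.
Things that resemble listed ones, but are neither listed nor needed, are in the scene too. Leave any turquoise look-alike of the part that bears roll_center alone.

How it is judged:
By the outcome, as a careful person would: the job done as asked, in the order asked, and still so for the second after the job is handed in, with the robot touching nothing.
It also fails if it takes over 67 s, if anything falls off the work surface, if the arm or the gripper's body presses on something with over 40 N, if the wrist force passes 120 N, or if a joint passes its speed limit or range.

ROBOT

A 6-joint arm with a two-finger parallel gripper is mounted at the origin on a cart in front of the work surface, level with it; the furniture and walls round the work are solid. World frame = base frame: x ahead of the robot, y to its left, z up, the work surface at z = 0. Lengths are in m, angles in rad, forces in N, time in s.
With the tool pointing down it reaches from about 0.35 to 0.8 m from the base axis. Payload 7.3 kg.
Tool frame: the origin (TCP) lies at the very end of the fingers, on their centre line; the grasp point (between the pads) lies 19 mm behind it; z points along the fingers, y is the line along which they close (so a half turn about z gives the same grasp; the last joint's range is limited). The gripper opens to 85 mm and grips with 20 to 120 N. Pads are 22 mm wide; open, the fingers measure 114 mm over their backs; the gripper's body (76 mm by 85 mm) begins 54 mm behind the grasp point. The pads swing forward as they close: fully open they stand 13 mm farther back than shut.
Start: joints at [1.105, 0.342, 1.524, -0, 1.275, -0.146], TCP at [0.165, 0.498, 0.231] pointing down, gripper open.
Joint ranges: [-2.53, 2.53], [-0.77, 2.02], [0.04, 2.7], [-1, 4.14], [0.28, 2.66], [-3.11, 3.11]. Speed limits (rad/s): [2.57, 2.57, 3.14, 3.14, 3.14, 3.14].

INTERFACE

Orientations are given as [roll, pitch, yaw] about the fixed x, y, z axes, in that order (R = Rz(yaw) Ry(pitch) Rx(roll)).
In Python, from cell import r gives the robot as it stands.
- The arm moves only by the tool servo_tool, never from a script. Its argument "commands" is a list of rows, each an object with "dp": the shift along the tool's x, y, z in cm, a list of three; "rot": the turn, a rotation vector about the tool's x, y, z in degrees, a list of three; "claw": the finger opening in cm, from 0 to 8.54. A call has exactly 10 rows; each row is the pose to reach, as a shift and turn from the pose commanded when the call began, along the tool's axes at that moment; what a row does not reach only later rows make up. A row lasts 1/12 s, in which the tool goes at most 41.7 mm and 7.16 degrees, less where a joint would pass 70% of its speed; a pose out of reach is approached as far as the arm can. A call with a gripper value outside its range is refused whole. The fingers move at their own pace and stop on an object; "squeeze" is the grip in N (left out, the last holds). Time passes only in rows, so rows that repeat a pose let the fingers close, or fill a call up. It gives the time, the measured TCP pose, the force, the opening and the grip force at its end, in the units of the state.
- r.read_state(): the state, without advancing time (a new reading comes with each control period).
- r.capture(name): name is "scene" or "top"; returns a dict with "image" (384x512x3 uint8, red, green, blue), "mtx" (3x3 intrinsics, pixels), "origin" and "orientation" of the camera in the world. Camera axes: x right, y up, looking along -z (the intrinsics and any distortion apply to the point x, -y, -z); pixel columns grow to the right and rows downward; lengths in m; the calibration is good to about 2 mm. A picture is of the moment at which its call begins. There is no depth.
- r.finish_job(): hands the job in; it is judged then, once.
The state is a dict: "t": time; "joint_positions": joint angles; "joint_vel": joint speeds; "tau": joint torques, N m; "position": TCP position; "tcp_rot": TCP orientation; "contact_force": force on the tool from outside, world axes, zero at the start; "ft_torque": the same for the moment, N m; "grip_width": finger opening in m; "finger_force": force on a finger pad.
Only numpy, scipy, OpenCV 4.12 (cv2) and the standard library are available. Lean on these libraries where they do the work, as an engineer would, in place of code of your own. Each camera call takes 0.05 s, during which the arm holds its last target. There are 200 camera calls.

## Working session

There is one attempt and no reset: what is moved stays moved. The work goes in short steps, Python scripts to look and compute and a tool call to move; the robot and the scene stay as the last step left them, time stands still between calls to the robot, and variables do not carry over. Pictures are saved under pics/ and viewed, at most 10 in all, crops included, and the job is handed in when it is done.

Besides the shell and the picture viewer there is one more tool, called as name(argument=value, ...) on one line, values as JSON. servo_tool: Moves the arm, as the interface text tells. Its arguments: {"type":"object","properties":{"commands":{"type":"array","items":{"type":"object","properties":{"dp":{"type":"array","items":{"type":"number"}},"rot":{"type":"array","items":{"type":"number"}},"claw":{"type":"number"}}}},"squeeze":{"type":"number"}},"required":["commands"]}

```bash
mkdir -p pics
python3 - <<'E'
from cell import r
import cv2,numpy as np
s=r.read_state();print(s)
for n in("scene","top"):
    c=r.capture(n);cv2.imwrite(f"pics/{n}0.png",c["image"][:,:,::-1]);print(n,c["mtx"],c["origin"],c["orientation"],[k for k in c])
    np.savez(f"{n}0.npz",**c)
a=[cv2.imread(f"pics/{n}0.png") for n in("scene","top")]
E
```

```text
{'t': 0.0, 'joint_positions': array([ 1.10500308e+00,  3.42724102e-01,  1.52501997e+00, -9.28174164e-06,
        1.27542241e+00, -1.45981877e-01]), 'joint_vel': array([-0.0010073 , -0.00048323,  0.00066374, -0.00037477, -0.00019219,
        0.00020458]), 'tau': array([ 9.99071890e-04, -4.33685589e+01, -2.46023297e+01, -1.20701299e-05,
        7.62073381e-03,  5.88292210e-05]), 'position': array([0.16483996, 0.49801886, 0.23062423]), 'tcp_rot': array([-3.14003427e+00, -2.20154351e-04,  2.82178382e+00]), 'contact_force': array([-0.55964954, -0.28228647,  0.19653096]), 'ft_torque': array([0.04588256, 0.04139089, 0.00268585]), 'finger_force': 0.0, 'grip_width': 0.0851883215393385}
scene [[430.47481686   0.         259.10860328]
 [  0.         430.47481686 196.88589614]
 [  0.           0.           1.        ]] [ 0.11902108 -0.37504093  0.79163236] [ 0.75941158 -0.01454267 -0.76131512] ['image', 'mtx', 'origin', 'orientation']
top [[422.61895151   0.         255.94015902]
 [  0.         422.61895151 192.42131998]
 [  0.           0.           1.        ]] [0.42794962 0.12711313 1.01518661] [ 0.17979781 -0.02815425 -1.57120719] ['image', 'mtx', 'origin', 'orientation']
```

View pics/scene0.png

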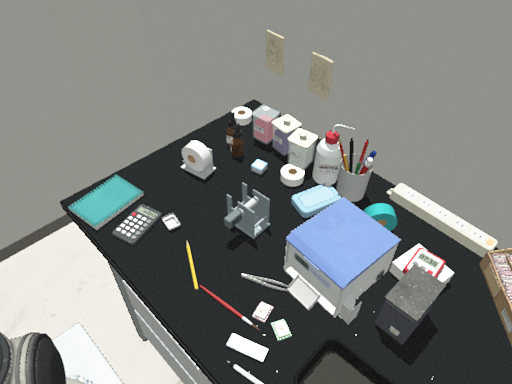

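View pics/top0.png

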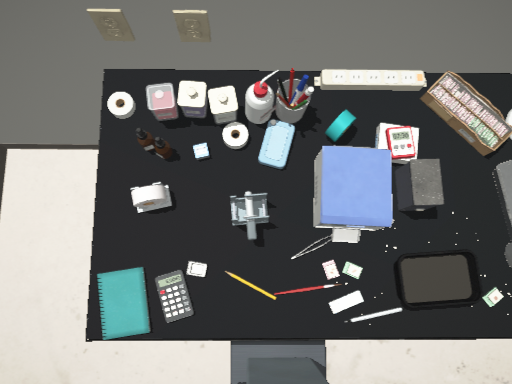

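Run:
```python
import cv2,numpy as np
s=cv2.imread("pics/scene0.png");t=cv2.imread("pics/top0.png")
up=lambda im,x,y,w,h,k:cv2.resize(im[y:y+h,x:x+w],None,fx=k,fy=k,interpolation=cv2.INTER_CUBIC)
A=np.hstack([up(s,175,130,50,50,8),up(s,215,175,62,62,6.4516)[:400,:400]])
cv2.imwrite("pics/c1.png",A)
B=np.hstack([up(t,125,170,50,50,8),up(t,220,180,62,62,6.4516)[:400,:400]])
cv2.imwrite("pics/c2.png",B)
```

```text
(no output)
```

View pics/c1.png

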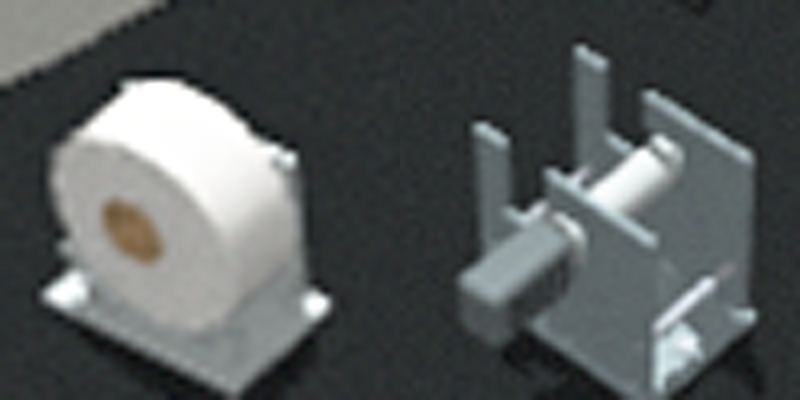

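View pics/c2.png

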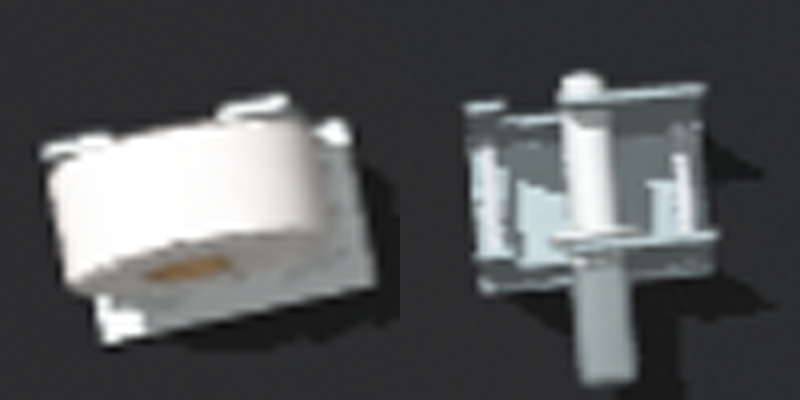

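```bash
cat > h.py <<'E'
import numpy as np,cv2
from scipy.spatial.transform import Rotation as Ro
class Cam:
    def __init__(s,c):
        s.K=np.array(c["mtx"]);s.o=np.array(c["origin"]);s.R=Ro.from_euler("xyz",c["orientation"]).as_matrix();s.im=np.array(c["image"])[:,:,::-1].copy()
    def ray(s,p):
        d=np.linalg.inv(s.K)@[p[0],p[1],1];d=s.R@(d*[1,-1,-1]);return d/np.linalg.norm(d)
    def plane(s,p,z):
        d=s.ray(p);return s.o+d*(z-s.o[2])/d[2]
    def proj(s,P):
        q=(s.R.T@(np.array(P)-s.o))*[1,-1,-1];q=s.K@q;return q[:2]/q[2]
def tri(a,pa,b,pb):
    da,db=a.ray(pa),b.ray(pb)
    t=np.linalg.lstsq(np.c_[da,-db],b.o-a.o,rcond=None)[0]
    A=a.o+t[0]*da;B=b.o+t[1]*db
    return (A+B)/2,np.linalg.norm(A-B)*1e3
def brown(im,x0,y0,w,h):
    c=im[y0:y0+h,x0:x0+w].astype(float);m=(c[:,:,2]-c[:,:,0]).clip(0)
    m[m<25]=0;n,l,st,ce=cv2.connectedComponentsWithStats((m>0).astype(np.uint8))
    k=1+np.argmax(st[1:,4]);m[l!=k]=0;yy,xx=np.mgrid[y0:y0+h,x0:x0+w]
    return np.array([(xx*m).sum(),(yy*m).sum()])/m.sum(),st[k]
E
python3 - <<'E'
from h import *
np.set_printoptions(precision=4,suppress=True)
S=Cam(np.load("scene0.npz"));T=Cam(np.load("top0.npz"))
f=lambda u,x,y,k:((u[0]+.5)/k-.5+x,(u[1]+.5)/k-.5+y)
L=lambda n,a,b:print(n,*tri(S,f(a,175,130,8),T,f(b,125,170,8)))
H=lambda n,a,b:print(n,*tri(S,f(a,215,175,6.4516),T,f(b,220,180,6.4516)))
bs,i=brown(S.im,175,130,50,50);bt,j=brown(T.im,125,170,50,50)
print(bs,i,bt,j,"core",*tri(S,bs,T,bt))
L("cr FL",(43,295),(103,345));L("cr FR",(237,397),(378,285));L("cr BR",(330,300),(348,125))
H("tip",(672,145),(580,73))
H("handle end TL",(460,285),(583,378));H("handle end TR",(500,310),(635,372))
H("far post L",(577,48),(465,105));H("far nose R",(755,160),(705,90));H("near nose R",(657,245),(717,237))
H("near post",(475,125),(478,285))
E
```

```text
[190.9468 158.48  ] [13 25  7  8 39] [148.4647 203.132 ] [18 32 11  3 23] core [0.5775 0.3465 0.05  ] 0.5556050076180002
cr FL [0.5611 0.3805 0.0094] 1.466382970409017
cr FR [0.5797 0.3003 0.0068] 1.0676980855252232
cr BR [0.6272 0.3097 0.0137] 1.1791801281265681
tip [ 0.6031 -0.0217  0.1656] 43.809072636445215
handle end TL [ 0.5071 -0.0197  0.1745] 47.48699768935498
handle end TR [ 0.5083 -0.0353  0.1758] 46.167125097034955
far post L [0.5915 0.0154 0.1884] 51.44584215034997
far nose R [ 0.5933 -0.057   0.1931] 45.64618293805759
near nose R [ 0.5477 -0.0589  0.1927] 45.33091232594298
near post [0.537  0.0115 0.1961] 57.15530070679673
```

Run:
```python
from h import *
np.set_printoptions(precision=4,suppress=True)
S=Cam(np.load("scene0.npz"));T=Cam(np.load("top0.npz"))
f=lambda u,x,y,k:((u[0]-400+.5)/k-.5+x,(u[1]+.5)/k-.5+y)
H=lambda n,a,b:print(n,*tri(S,f(a,215,175,6.4516),T,f(b,220,180,6.4516)))
H("tip",(672,145),(580,73))
H("handle end TL",(460,285),(583,378));H("handle end TR",(500,310),(635,372))
H("far post L",(577,48),(465,105));H("far nose R",(755,160),(705,90));H("near nose R",(657,245),(717,237))
H("near post",(475,125),(478,285))
for n,u,z in(("tiptop",(580,73),.0685),("h end L",(583,380),.073),("h endR",(635,376),.073),("h frontL",(575,265),.073),("h frontR",(628,260),.073),("farpost",(465,103),.09),("farnose",(705,88),.09),("nearnoseR",(717,237),.09),("nearpostL",(478,262),.09)):
  print(n,T.plane(f(u,220,180,6.4516),z))
for n,u,z in(("farpost",(577,48),.09),("farnose",(755,160),.09),("nearnose",(657,245),.09),("nearpost",(475,125),.09),("hTL",(460,285),.073),("hTR",(500,310),.073)):
  print(n,S.plane(f(u,215,175,6.4516),z))
```

```text
tip [0.6024 0.1211 0.0623] 5.3328004720033
handle end TL [0.4962 0.1182 0.0704] 0.3591304565748103
handle end TR [0.4984 0.1002 0.0711] 0.6943310348125621
far post L [0.5876 0.1592 0.0931] 0.014695543711873274
far nose R [0.5939 0.0763 0.0944] 2.1569113607265202
near nose R [0.5435 0.0722 0.0924] 2.5681021187185125
near post [0.5284 0.1518 0.1   ] 7.948920733590522
tiptop [0.6035 0.1197 0.0685]
h end L [0.4952 0.1183 0.073 ]
h endR [0.4966 0.1004 0.073 ]
h frontL [0.5349 0.1212 0.073 ]
h frontR [0.5367 0.1028 0.073 ]
farpost [0.5889 0.1593 0.09  ]
farnose [0.5945 0.0767 0.09  ]
nearnoseR [0.5428 0.0728 0.09  ]
nearpostL [0.5339 0.1543 0.09  ]
farpost [0.5897 0.1616 0.09  ]
farnose [0.5979 0.0786 0.09  ]
nearnose [0.5461 0.0731 0.09  ]
nearpost [0.5378 0.1573 0.09  ]
hTL [0.495  0.1163 0.073 ]
hTR [0.4977 0.0987 0.073 ]
```

```bash
cat > go.py <<'E'
import sys;from h import *
from cell import r
# usage: go.py x y z yawdeg -> dp, rot, from measured pose
s=r.read_state();v=[float(a) for a in sys.argv[1:5]]
R=Ro.from_euler("xyz",s["tcp_rot"]);G=Ro.from_euler("xyz",[np.pi,0,np.radians(v[3])])
np.set_printoptions(precision=3,suppress=True)
print("t",s["t"],"pos",s["position"],"rot",np.degrees(s["tcp_rot"]))
print("dp",R.inv().apply(np.array(v[:3])-s["position"])*100,"rotv",np.degrees((R.inv()*G).as_rotvec()),"F",s["contact_force"],s["grip_width"])
E
python3 go.py .516 .1105 .15 184.9
```

```text
t 0.1 pos [0.165 0.498 0.231] rot [-179.923   -0.012  161.678]
dp [-45.52  -25.742   8.097] rotv [ -0.073  -0.027 -23.222] F [-0.282  0.109  0.292] 0.08530971015259009
```

servo_tool(commands=[{"dp": [-4,-2.2,0],"rot": [0,0,-3]},{"dp": [-8,-4.5,0],"rot": [0,0,-6]},{"dp": [-12,-6.8,0],"rot": [0,0,-9]},{"dp": [-15.6,-8.8,0],"rot": [0,0,-12]},{"dp": [-19.2,-10.9,0],"rot": [0,0,-14]},{"dp": [-22.8,-12.9,0],"rot": [0,0,-16]},{"dp": [-26.4,-14.9,0],"rot": [0,0,-18]},{"dp": [-30,-17,0],"rot": [0,0,-20]},{"dp": [-33.6,-19,0],"rot": [0,0,-22]},{"dp": [-37.2,-21,0],"rot": [0,0,-23.2]}])

```text
invalid input
```

```bash
python3 go.py .516 .1105 .13 184.9
```

```text
t 0.1 pos [0.165 0.498 0.231] rot [-179.923   -0.012  161.678]
dp [-45.521 -25.74   10.097] rotv [ -0.073  -0.027 -23.222] F [-0.282  0.109  0.292] 0.08530971015259009
```

servo_tool(commands=[{"dp": [-4,-2.2,0],"rot": [0,0,-3],"claw": 8.5},{"dp": [-8,-4.5,0],"rot": [0,0,-6],"claw": 8.5},{"dp": [-12,-6.8,0],"rot": [0,0,-9],"claw": 8.5},{"dp": [-15.6,-8.8,0],"rot": [0,0,-12],"claw": 8.5},{"dp": [-19.2,-10.9,0],"rot": [0,0,-14],"claw": 8.5},{"dp": [-22.8,-12.9,0],"rot": [0,0,-16],"claw": 8.5},{"dp": [-26.4,-14.9,0],"rot": [0,0,-18],"claw": 8.5},{"dp": [-30,-17,0],"rot": [0,0,-20],"claw": 8.5},{"dp": [-33.6,-19,0],"rot": [0,0,-22],"claw": 8.5},{"dp": [-37.2,-21,0],"rot": [0,0,-23.2],"claw": 8.5}])

```text
t: 0.93
position: [0.4458, 0.188, 0.2311]
tcp_rot: [3.141, -0.0, -3.055]
contact_force: [0.2, 0.9, -0.2]
grip_width: 0.085
finger_force: 0.0
```

```bash
python3 go.py .516 .1105 .13 184.9
```

```text
t 0.9333 pos [0.446 0.188 0.231] rot [ 179.994   -0.026 -175.029]
dp [-6.325 -8.325 10.11 ] rotv [ 0.006 -0.026  0.071] F [ 0.169  0.944 -0.157] 0.08497894588744946
```

servo_tool(commands=[{"dp": [-2,-2.8,0],"rot": [0,0,0],"claw": 6},{"dp": [-4.2,-5.6,0],"rot": [0,0,0],"claw": 6},{"dp": [-6.3,-8.3,1],"rot": [0,0,0],"claw": 6},{"dp": [-6.3,-8.3,3.5],"rot": [0,0,0],"claw": 6},{"dp": [-6.3,-8.3,6.5],"rot": [0,0,0],"claw": 6},{"dp": [-6.3,-8.3,9.5],"rot": [0,0,0],"claw": 6},{"dp": [-6.3,-8.3,10.5],"rot": [0,0,0],"claw": 6},{"dp": [-6.3,-8.3,11],"rot": [0,0,0],"claw": 6},{"dp": [-6.3,-8.3,11],"rot": [0,0,0],"claw": 6},{"dp": [-6.3,-8.3,11],"rot": [0,0,0],"claw": 6}])

```text
t: 1.77
position: [0.5157, 0.1128, 0.1225]
tcp_rot: [3.142, 0.002, -3.056]
contact_force: [0.1, -0.1, -0.1]
grip_width: 0.0602
finger_force: 0.0
```

```bash
python3 go.py .516 .1105 .041 184.9
python3 - <<'E'
from cell import r
import numpy as np,cv2
for n in("scene","top"):
    c=r.capture(n);np.savez(f"{n}1.npz",**c)
S=np.load("scene1.npz")["image"];T=np.load("top1.npz")["image"]
a=cv2.resize(S[140:260,170:320],(480,400)[::1],interpolation=3)[:,:400];b=cv2.resize(T[170:270,200:300],(400,400),interpolation=3)
cv2.imwrite("pics/g1.png",np.hstack([a,b])[:,:,::-1])
E
```

```text
t 1.7667 pos [0.516 0.113 0.123] rot [ 179.998    0.116 -175.102]
dp [ 0.005 -0.228  8.155] rotv [ 0.002  0.116 -0.002] F [ 0.073 -0.111 -0.05 ] 0.06017051627987373
```

View pics/g1.png

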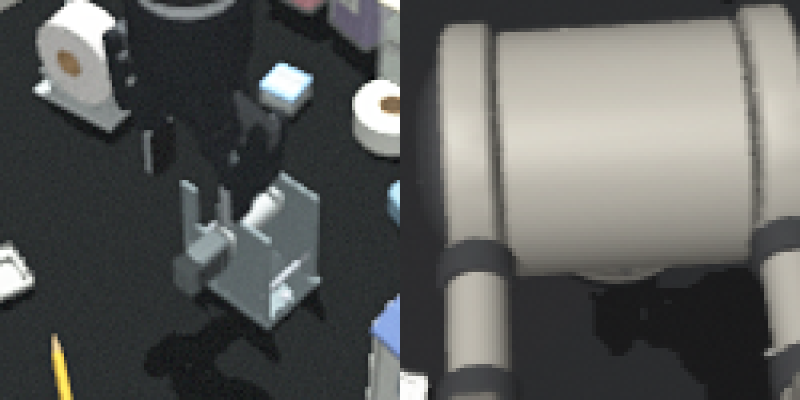

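servo_tool(commands=[{"dp": [0,-0.22,2],"rot": [0,0,0],"claw": 6},{"dp": [0,-0.22,4],"rot": [0,0,0],"claw": 6},{"dp": [0,-0.22,6],"rot": [0,0,0],"claw": 6},{"dp": [0,-0.22,7.5],"rot": [0,0,0],"claw": 6},{"dp": [0,-0.22,8.15],"rot": [0,0,0],"claw": 6},{"dp": [0,-0.22,8.15],"rot": [0,0,0],"claw": 3.5},{"dp": [0,-0.22,8.15],"rot": [0,0,0],"claw": 2.8},{"dp": [0,-0.22,8.15],"rot": [0,0,0],"claw": 2.6},{"dp": [0,-0.22,8.15],"rot": [0,0,0],"claw": 2.6},{"dp": [0,-0.22,8.15],"rot": [0,0,0],"claw": 2.6}], squeeze=20)

```text
t: 2.7
position: [0.5157, 0.1104, 0.0408]
tcp_rot: [3.142, 0.002, -3.056]
contact_force: [-0.1, -0.9, -0.8]
grip_width: 0.0263
finger_force: 0.0
```

```bash
python3 go.py .516 .1105 .041 184.9
```

```text
t 2.7 pos [0.516 0.11  0.041] rot [ 179.999    0.109 -175.117]
dp [-0.034  0.007 -0.023] rotv [ 0.001  0.109 -0.017] F [-0.06  -0.886 -0.772] 0.026288459756343533
```

Now close gently, then firmly.

servo_tool(commands=[{"dp": [0,0,0],"rot": [0,0,0],"claw": 2.3},{"dp": [0,0,0],"rot": [0,0,0],"claw": 2.1},{"dp": [0,0,0],"rot": [0,0,0],"claw": 2.0},{"dp": [0,0,0],"rot": [0,0,0],"claw": 1.8},{"dp": [0,0,0],"rot": [0,0,0],"claw": 1.5},{"dp": [0,0,0],"rot": [0,0,0],"claw": 1.5},{"dp": [0,0,0],"rot": [0,0,0],"claw": 1.5},{"dp": [0,0,0],"rot": [0,0,0],"claw": 1.5},{"dp": [0,0,0],"rot": [0,0,0],"claw": 1.5},{"dp": [0,0,0],"rot": [0,0,0],"claw": 1.5}], squeeze=30)

```text
t: 3.53
position: [0.5153, 0.1106, 0.04]
tcp_rot: [3.141, 0.001, -3.056]
contact_force: [0.5, 4.2, 4.3]
grip_width: 0.0196
finger_force: 29.9
```

```bash
python3 -c "
from cell import r
s=r.read_state();print(s['contact_force'],s['ft_torque'],s['finger_force'])"
```

```text
[0.46752945 4.16584096 4.28177336] [ 0.70644562 -0.10342361  0.10693949] 29.87211138010025
```

servo_tool(commands=[{"dp": [0,0,0],"rot": [0,0,0],"claw": 1.5},{"dp": [0,0,0],"rot": [0,0,0],"claw": 1.5},{"dp": [0,0.05,-0.1],"rot": [0,0,0],"claw": 1.5},{"dp": [0,0.1,-0.2],"rot": [0,0,0],"claw": 1.5},{"dp": [0,0.1,-0.3],"rot": [0,0,0],"claw": 1.5},{"dp": [0,0.1,-0.4],"rot": [0,0,0],"claw": 1.5},{"dp": [0,0.1,-0.4],"rot": [0,0,0],"claw": 1.5},{"dp": [0,0.1,-0.4],"rot": [0,0,0],"claw": 1.5},{"dp": [0,0.1,-0.4],"rot": [0,0,0],"claw": 1.5},{"dp": [0,0.1,-0.4],"rot": [0,0,0],"claw": 1.5}], squeeze=80)

```text
t: 4.37
position: [0.5149, 0.1112, 0.0437]
tcp_rot: [-3.142, -0.0, -3.057]
contact_force: [0.1, 0.1, -1.1]
grip_width: 0.0191
finger_force: 77.6
```

```bash
python3 -c "
from cell import r
s=r.read_state();print(s['position'],s['contact_force'],s['ft_torque'],s['finger_force'])"
```

```text
[0.51492395 0.11121612 0.04372724] [ 0.11181277  0.11813256 -1.13681946] [-0.03807407  0.05379129 -0.03045384] 77.62235999107361
```

servo_tool(commands=[{"dp": [0,0.2,0],"rot": [0,0,0],"claw": 1.5},{"dp": [0,0.4,0],"rot": [0,0,0],"claw": 1.5},{"dp": [0,0.6,0],"rot": [0,0,0],"claw": 1.5},{"dp": [0,0.9,0],"rot": [0,0,0],"claw": 1.5},{"dp": [0,1.2,0],"rot": [0,0,0],"claw": 1.5},{"dp": [0,1.5,0],"rot": [0,0,0],"claw": 1.5},{"dp": [0,1.8,0],"rot": [0,0,0],"claw": 1.5},{"dp": [0,1.87,0],"rot": [0,0,0],"claw": 1.5},{"dp": [0,1.87,0],"rot": [0,0,0],"claw": 1.5},{"dp": [0,1.87,0],"rot": [0,0,0],"claw": 1.5}])

```text
t: 5.2
position: [0.5134, 0.13, 0.0438]
tcp_rot: [3.142, 0.0, -3.056]
contact_force: [-0.0, 0.7, -1.1]
grip_width: 0.0192
finger_force: 77.6
```

```bash
python3 -c "
from cell import r
s=r.read_state();print(s['position'],s['contact_force'],s['ft_torque'],s['finger_force'])"
```

```text
[0.51336775 0.13004626 0.04380797] [-0.01737069  0.72560751 -1.12133795] [ 0.00971896  0.01398772 -0.02107442] 77.62985944747925
```

servo_tool(commands=[{"dp": [0,0,-0.5],"rot": [0,0,0],"claw": 1.5},{"dp": [0,0,-1.5],"rot": [0,0,0],"claw": 1.5},{"dp": [0,0,-2.8],"rot": [0,0,0],"claw": 1.5},{"dp": [0,0,-4],"rot": [0,0,0],"claw": 1.5},{"dp": [0,0,-5.3],"rot": [0,0,0],"claw": 1.5},{"dp": [0,0,-6.5],"rot": [0,0,0],"claw": 1.5},{"dp": [0,0,-7.5],"rot": [0,0,0],"claw": 1.5},{"dp": [0,0,-8],"rot": [0,0,0],"claw": 1.5},{"dp": [0,0,-8],"rot": [0,0,0],"claw": 1.5},{"dp": [0,0,-8],"rot": [0,0,0],"claw": 1.5}])

```text
t: 6.03
position: [0.5133, 0.1299, 0.1239]
tcp_rot: [3.142, 0.0, -3.057]
contact_force: [-0.7, -0.4, -0.2]
grip_width: 0.0189
finger_force: 77.6
```

```bash
python3 go.py .470 .3225 .124 192.6
```

```text
t 6.0333 pos [0.513 0.13  0.124] rot [ 179.996    0.019 -175.127]
dp [ 2.682 19.557 -0.006] rotv [ 0.003  0.019 -7.727] F [-0.708 -0.417 -0.166] 0.018869818581274848
```

servo_tool(commands=[{"dp": [0.2,1.5,0],"rot": [0,0,0],"claw": 1.5},{"dp": [0.6,4,0],"rot": [0,0,-1],"claw": 1.5},{"dp": [1,7,0],"rot": [0,0,-2.5],"claw": 1.5},{"dp": [1.4,10,0],"rot": [0,0,-4],"claw": 1.5},{"dp": [1.8,13,0],"rot": [0,0,-5.5],"claw": 1.5},{"dp": [2.2,16,0],"rot": [0,0,-7],"claw": 1.5},{"dp": [2.5,18.5,0],"rot": [0,0,-7.7],"claw": 1.5},{"dp": [2.68,19.5,0],"rot": [0,0,-7.7],"claw": 1.5},{"dp": [2.68,19.56,0],"rot": [0,0,-7.7],"claw": 1.5},{"dp": [2.68,19.56,0],"rot": [0,0,-7.7],"claw": 1.5}])

```text
t: 6.87
position: [0.4697, 0.3221, 0.1231]
tcp_rot: [-3.141, -0.001, -2.921]
contact_force: [-0.3, -0.7, -1.0]
grip_width: 0.0192
finger_force: 77.7
```

```bash
python3 go.py .470 .3225 .031 192.6
```

```text
t 6.8667 pos [0.47  0.322 0.123] rot [-179.954   -0.079 -167.378]
dp [-0.054  0.035  9.206] rotv [-0.046 -0.079  0.022] F [-0.334 -0.713 -1.038] 0.01918138871583372
```

servo_tool(commands=[{"dp": [0,0,1],"rot": [0,0,0],"claw": 1.5},{"dp": [0,0,3],"rot": [0,0,0],"claw": 1.5},{"dp": [0,0,5],"rot": [0,0,0],"claw": 1.5},{"dp": [0,0,7],"rot": [0,0,0],"claw": 1.5},{"dp": [0,0,8.5],"rot": [0,0,0],"claw": 1.5},{"dp": [0,0,9.2],"rot": [0,0,0],"claw": 1.5},{"dp": [0,0,9.2],"rot": [0,0,0],"claw": 1.5},{"dp": [0,0,9.2],"rot": [0,0,0],"claw": 1.5},{"dp": [0,0,9.2],"rot": [0,0,0],"claw": 1.5},{"dp": [0,0,9.2],"rot": [0,0,0],"claw": 1.5}])

```text
t: 7.7
position: [0.4708, 0.3227, 0.0329]
tcp_rot: [3.141, 0.002, -2.922]
contact_force: [-0.3, 0.6, 0.1]
grip_width: 0.0187
finger_force: 77.7
```

```bash
python3 go.py .470 .3225 .031 192.6
python3 - <<'E'
from cell import r
import numpy as np,cv2
for n in("scene","top"):
    c=r.capture(n);np.savez(f"{n}2.npz",**c)
S=np.load("scene2.npz")["image"];T=np.load("top2.npz")["image"]
a=cv2.resize(S[130:205,145:220],(600,600),interpolation=3)[:,:400];b=cv2.resize(T[160:235,120:170],(400,600),interpolation=3)
a=cv2.resize(S[135:210,165:215],(400,600),interpolation=3)
cv2.imwrite("pics/g2.png",np.hstack([a,b])[:,:,::-1])
E
```

```text
t 7.7 pos [0.471 0.323 0.033] rot [ 179.969    0.117 -167.441]
dp [ 0.083 -0.001  0.188] rotv [ 0.031  0.117 -0.041] F [-0.334  0.614  0.135] 0.018748088167444638
```

View pics/g2.png

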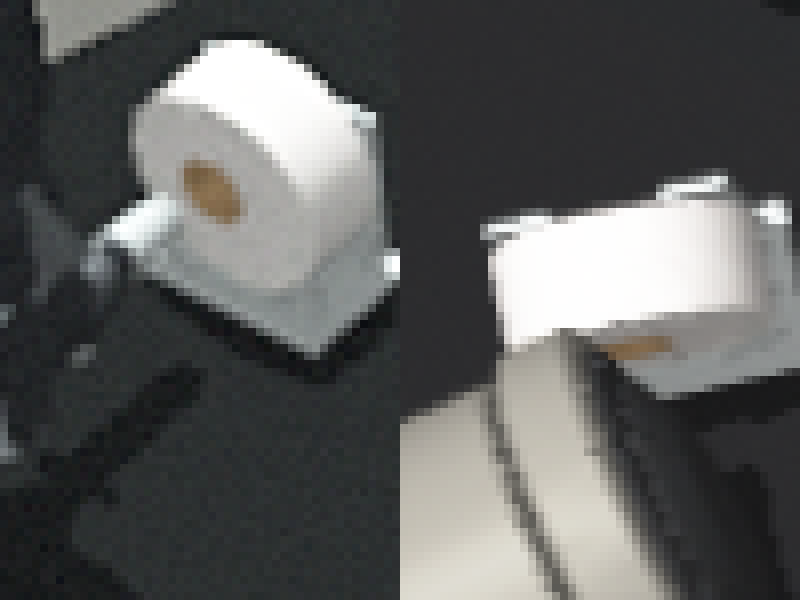

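Run:
```python
from h import *
np.set_printoptions(precision=2,suppress=True)
S=Cam(np.load("scene2.npz"));T=Cam(np.load("top2.npz"))
S0=Cam(np.load("scene0.npz"));T0=Cam(np.load("top0.npz"))
a=np.radians(12.56);d=np.array([np.cos(a),np.sin(a),0]);tcp=np.array([.4708,.3227,.0329])
for k in(.089,.075,.06): print(k,S.proj(tcp+[0,0,.02]+k*d))
g=cv2.cvtColor(S.im,cv2.COLOR_BGR2GRAY)
print(g[150:172,174:196])
bs,i=brown(S.im,175,140,40,40);b0,_=brown(S0.im,175,130,50,50);bt,_=brown(T0.im,125,170,50,50)
print("brown",bs,i,b0,bt)
# roll face in top0: white region extents; roll ring in scene
for f in(.5715,.5775,.5835):
    print(f)
np.set_printoptions(precision=4)
print("top ray at z .046..0.054",[T0.plane(bt,z) for z in(.046,.05,.054)])
print("bore by kinem-ray scene",[S.plane(bs,z) for z in(.046,.05,.054)])
```

```text
0.089 [185.56 161.98]
0.075 [181.94 165.01]
0.06 [178.   168.32]
[[ 45  51  44  47  48  47  41  93 152 167 163 164 166 167 169 166 168 164
  166 175 213 252]
 [ 51  47  48  50  46  48  40 104 164 164 165 165 166 167 167 165 169 166
  166 162 159 198]
 [ 48  49  45  48  46  48  45 115 173 168 163 166 168 167 169 168 169 169
  170 168 161 171]
 [ 46  50  50  51  48  43  44 107 164 167 167 167 167 167 170 171 170 164
  169 175 167 166]
 [ 49  46  48  46  46  43  42  82 142 167 167 167 166 169 162 154 170 173
  165 168 167 170]
 [ 48  48  49  49  45  47  49  67 132 170 169 167 168 161 131 119 134 147
  155 166 170 171]
 [ 48  49  49  45  42  49  41  51 123 169 164 171 171 149 103  96  98 109
  128 155 167 166]
 [ 43  46  45  49  46  50  43  42  90 149 166 165 170 152 106  97 104 111
  113 133 158 167]
 [ 46  45  46  46  47  47  43  42  52 119 164 166 166 153 119 107 112 117
  118 113 140 169]
 [ 51  49  49  49  47  50  41  40  24 110 198 211 171 160 142 117 115 119
  113 114 125 155]
 [ 47  49  51  49  44  40  37  81 176 237 242 235 212 180 155 129 113 111
  111 107 111 147]
 [ 45  49  4
[... 652 characters left out ...]
 128 101  72  35  63 102 131 155 143 140 139 130 133 135 148
  155 162 166 169]
 [ 42  78 108 104  89  60  42  67  78  83 113 127 151 143 134 134 141 140
  144 153 164 171]
 [ 37  41  65  85  69  52  41  51  51  31  41  73 106 128 152 145 139 138
  138 140 146 155]
 [ 35  39  45  62  54  43  38  47  46  45  42  24  25  76 106 129 150 144
  141 138 134 139]]
brown [190.95 158.49] [13 15  7  8 39] [190.95 158.48] [148.46 203.13]
0.5715
0.5775
0.5835
top ray at z .046..0.054 [array([0.5779, 0.3475, 0.046 ]), array([0.5773, 0.3466, 0.05  ]), array([0.5767, 0.3457, 0.054 ])]
bore by kinem-ray scene [array([0.5802, 0.3502, 0.046 ]), array([0.5777, 0.3463, 0.05  ]), array([0.5753, 0.3424, 0.054 ])]
```

Run:
```python
from h import *
np.set_printoptions(precision=4,suppress=True)
S=Cam(np.load("scene0.npz"));g=cv2.cvtColor(S.im,cv2.COLOR_BGR2GRAY).astype(float)
up=lambda g:g
pts=[]
# rows: scan left->right; dark->face crossing(105), face->rim crossing(210)
for v in range(150,166):
    row=g[v,176:206];i=np.argmax(row>105);
    if i>0: pts.append(("L",176+i-1+(105-row[i-1])/(row[i]-row[i-1]),v))
for v in range(150,168):
    row=g[v,176:212]
    b=[j for j in range(12,35) if row[j]<205<=row[j+1]]
    if b: j=b[0];pts.append(("R",176+j+(205-row[j])/(row[j+1]-row[j]),v))
for p in pts: print(p[0],round(p[1],2),p[2],end="; ")
bs,_=brown(S.im,175,130,50,50)
for yaw in(.20,.22,.24):
  n=np.array([np.cos(yaw),np.sin(yaw),0]);l=np.array([-n[1],n[0],0]);P0=np.array([.5775,.3465,.05])
  def hit(p,off=0):
    d=S.ray(p);t=((P0+off*n-S.o)@n)/(d@n);q=S.o+t*d-P0;return [q@l,q[2]+.05]
  Q=np.array([hit(p[1:],.001) for p in pts]);b=hit(bs)
  A=np.c_[2*Q,np.ones(len(Q))];x=np.linalg.lstsq(A,(Q**2).sum(1),rcond=None)[0]
  print(yaw,"\n centre",x[:2],"R",np.sqrt(x[2]+x[0]**2+x[1]**2),"brown",b)
  from scipy.optimize import least_squares
  s=least_squares(lambda c:np.hypot(*(Q-c).T)-.038,[0,.046],loss="soft_l1",f_scale=.001);print(" R38 centre",s.x,"offset",np.array(b)-s.x,"res",np.abs(s.fun).mean())
```

```text
L 181.23 150; L 180.98 151; L 180.81 152; L 181.02 153; L 181.39 154; L 181.52 155; L 181.78 156; L 182.26 157; L 182.8 158; L 183.08 159; L 182.08 160; L 182.28 161; L 183.46 162; L 183.32 163; L 182.21 164; L 180.86 165; R 193.85 150; R 195.19 151; R 196.48 152; R 197.49 153; R 198.5 154; R 199.33 155; R 200.19 156; R 201.0 157; R 202.5 158; 0.2 
 centre [-0.0112  0.0335] R 0.04833129108843856 brown [np.float64(-0.00046787913472882205), np.float64(0.050268935356615696)]
 R38 centre [-0.0036  0.0487] offset [0.0031 0.0016] res 0.0036688915994744094
0.22 
 centre [-0.0104  0.0345] R 0.046871240246631446 brown [np.float64(-0.00045844797301968035), np.float64(0.050257467132263756)]
 R38 centre [-0.0042  0.0479] offset [0.0037 0.0024] res 0.00331609537439779
0.24 
 centre [-0.0096  0.0355] R 0.04550026985706094 brown [np.float64(-0.0004495657787197582), np.float64(0.0502464477881025)]
 R38 centre [-0.0045  0.047 ] offset [0.0041 0.0033] res 0.0030289817175135204
```

servo_tool(commands=[{"dp": [0,0.04,0.1],"rot": [0,0,0],"claw": 1.5},{"dp": [0,0.04,0.25],"rot": [0,0,0],"claw": 1.5},{"dp": [-0.2,0.04,0.37],"rot": [0,0,0],"claw": 1.5},{"dp": [-0.5,0.04,0.37],"rot": [0,0,0],"claw": 1.5},{"dp": [-0.8,0.04,0.37],"rot": [0,0,0],"claw": 1.5},{"dp": [-1.1,0.04,0.37],"rot": [0,0,0],"claw": 1.5},{"dp": [-1.4,0.04,0.37],"rot": [0,0,0],"claw": 1.5},{"dp": [-1.6,0.04,0.37],"rot": [0,0,0],"claw": 1.5},{"dp": [-1.6,0.04,0.37],"rot": [0,0,0],"claw": 1.5},{"dp": [-1.6,0.04,0.37],"rot": [0,0,0],"claw": 1.5}])

```text
t: 8.63
position: [0.4856, 0.3264, 0.0281]
tcp_rot: [3.142, -0.0, -2.922]
contact_force: [-0.2, -1.1, -0.5]
grip_width: 0.0192
finger_force: 77.7
```

```bash
cat > st.py <<'E'
from cell import r
import numpy as np
np.set_printoptions(precision=4,suppress=True)
s=r.read_state();p=s["position"]-[.5778,.3470,.029];a=np.radians(12.6)
c,n=np.cos(a),np.sin(a)
F=s["contact_force"];M=s["ft_torque"]
print("t",s["t"],"pos",s["position"],np.degrees(s["tcp_rot"]),"grip",s["finger_force"])
print("tip past core front mm",(p[0]*c+p[1]*n+.089)*1e3,"lat",(-p[0]*n+p[1]*c)*1e3,"dz",p[2]*1e3)
print("F axial",F[0]*c+F[1]*n,"lat",-F[0]*n+F[1]*c,"z",F[2],"M",M)
E
python3 st.py
```

```text
t 8.6333 pos [0.4856 0.3264 0.0281] [ 179.9982   -0.0053 -167.4271] grip 77.66208529472351
tip past core front mm -5.439046395465164 lat 0.023185836891773115 dz -0.9475261464827328
F axial -0.39558226064162066 lat -1.0797121749034246 z -0.5395236182954581 M [ 0.0186  0.0107 -0.0233]
```

servo_tool(commands=[{"dp": [0,0,-0.08],"rot": [0,0,0],"claw": 1.5},{"dp": [-0.1,0,-0.1],"rot": [0,0,0],"claw": 1.5},{"dp": [-0.2,0,-0.1],"rot": [0,0,0],"claw": 1.5},{"dp": [-0.3,0,-0.1],"rot": [0,0,0],"claw": 1.5},{"dp": [-0.4,0,-0.1],"rot": [0,0,0],"claw": 1.5},{"dp": [-0.5,0,-0.1],"rot": [0,0,0],"claw": 1.5},{"dp": [-0.6,0,-0.1],"rot": [0,0,0],"claw": 1.5},{"dp": [-0.7,0,-0.1],"rot": [0,0,0],"claw": 1.5},{"dp": [-0.8,0,-0.1],"rot": [0,0,0],"claw": 1.5},{"dp": [-0.8,0,-0.1],"rot": [0,0,0],"claw": 1.5}])

```text
t: 9.47
position: [0.4935, 0.3282, 0.029]
tcp_rot: [3.142, -0.0, -2.922]
contact_force: [0.2, -0.1, -1.2]
grip_width: 0.019
finger_force: 77.6
```

```bash
python3 st.py
```

```text
t 9.4667 pos [0.4935 0.3282 0.029 ] [ 179.9984   -0.0053 -167.4273] grip 77.64005541801453
tip past core front mm 2.6044549253200073 lat 0.015634691085571195 dz 0.028865935628921008
F axial 0.2061233015874863 lat -0.1897589524713483 z -1.1833182085693907 M [-0.004   0.118   0.0294]
```

servo_tool(commands=[{"dp": [-0.05,0,0],"rot": [0,0,0],"claw": 1.5},{"dp": [-0.1,0,0],"rot": [0,0,0],"claw": 1.5},{"dp": [-0.15,0,0],"rot": [0,0,0],"claw": 1.5},{"dp": [-0.2,0,0],"rot": [0,0,0],"claw": 1.5},{"dp": [-0.25,0,0],"rot": [0,0,0],"claw": 1.5},{"dp": [-0.3,0,0],"rot": [0,0,0],"claw": 1.5},{"dp": [-0.35,0,0],"rot": [0,0,0],"claw": 1.5},{"dp": [-0.4,0,0],"rot": [0,0,0],"claw": 1.5},{"dp": [-0.45,0,0],"rot": [0,0,0],"claw": 1.5},{"dp": [-0.5,0,0],"rot": [0,0,0],"claw": 1.5}])

```text
t: 10.3
position: [0.4983, 0.3293, 0.0291]
tcp_rot: [3.142, 0.0, -2.922]
contact_force: [0.5, 0.8, -1.6]
grip_width: 0.0191
finger_force: 77.7
```

```bash
python3 st.py;  python3 - <<'E'
from cell import r
from h import *
c=r.capture("scene");np.savez("scene3.npz",**c)
A=Cam(np.load("scene0.npz")).im;B=Cam(c).im
# rim shift: compare crop of roll upper right
t=A[138:160,192:214];res=cv2.matchTemplate(B[134:164,188:218],t,cv2.TM_CCOEFF_NORMED);print(cv2.minMaxLoc(res)[3],np.round(res[2:7,2:7],3))
cv2.imwrite("pics/g3.png",cv2.resize(B[130:190,160:220],(600,600),interpolation=3))
E
```

```text
t 10.3 pos [0.4983 0.3293 0.0291] [ 179.9958    0.0039 -167.4216] grip 77.65016913414001
tip past core front mm 7.568051621740582 lat 0.05793313135958947 dz 0.12985209618428945
F axial 0.6739493596584141 lat 0.7051355969655726 z -1.5517215300370346 M [-0.0003  0.0775  0.0007]
(5, 4) [[0.838 0.886 0.884 0.836 0.771]
 [0.813 0.907 0.961 0.94  0.869]
 [0.729 0.836 0.926 0.961 0.936]
 [0.58  0.686 0.784 0.85  0.886]
 [0.419 0.531 0.637 0.714 0.769]]
```

View pics/g3.png

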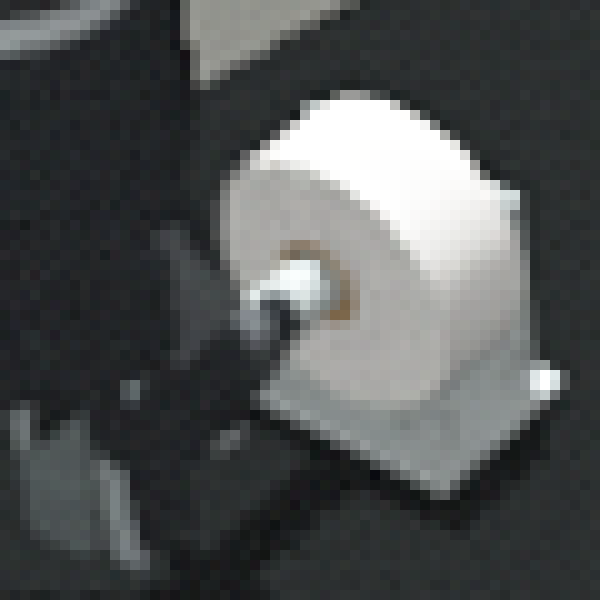

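servo_tool(commands=[{"dp": [-0.03,0,0],"rot": [0,0,0],"claw": 1.5},{"dp": [-0.06,0,0],"rot": [0,0,0],"claw": 1.5},{"dp": [-0.09,0,0],"rot": [0,0,0],"claw": 1.5},{"dp": [-0.12,0,0],"rot": [0,0,0],"claw": 1.5},{"dp": [-0.15,0,0],"rot": [0,0,0],"claw": 1.5},{"dp": [-0.18,0,0],"rot": [0,0,0],"claw": 1.5},{"dp": [-0.21,0,0],"rot": [0,0,0],"claw": 1.5},{"dp": [-0.23,0,0],"rot": [0,0,0],"claw": 1.5},{"dp": [-0.25,0,0],"rot": [0,0,0],"claw": 1.5},{"dp": [-0.25,0,0],"rot": [0,0,0],"claw": 1.5}])

```text
t: 11.18
position: [0.5007, 0.3298, 0.0291]
tcp_rot: [3.142, -0.0, -2.922]
contact_force: [-0.2, 0.6, -2.0]
grip_width: 0.0191
finger_force: 77.6
```

```bash
python3 st.py;  cat > sh.py <<'E'
from cell import r
from h import *
c=r.capture("scene")
A=Cam(np.load("scene0.npz")).im;B=Cam(c).im
# axial shift of roll vs start, rim patch
a=A[138:160,192:212].astype(np.float32).mean(2);best=[]
for mm in np.arange(-6,12,.5):
    M=np.float32([[1,0,-.26*mm],[0,1,.22*mm]]);b=cv2.warpAffine(B.astype(np.float32).mean(2),M,(512,384),flags=1)[138:160,192:212]
    best.append((np.corrcoef(a.ravel(),b.ravel())[0,1],mm))
print("roll axial shift mm ~",max(best))
(d,_)=cv2.phaseCorrelate(a,B[138:160,192:212].astype(np.float32).mean(2));print(d)
E
python3 sh.py
```

```text
t 11.1833 pos [0.5007 0.3298 0.0291] [ 179.9967   -0.0011 -167.4232] grip 77.60655641555786
tip past core front mm 10.021794550927416 lat 0.049809535031867386 dz 0.07658961499377309
F axial -0.04281842279371062 lat 0.5987331125370424 z -1.995665970639625 M [-0.0313  0.1809  0.0164]
roll axial shift mm ~ (np.float64(0.9683110573158414), np.float64(3.0))
(0.46467194747920004, -0.43321906059560966)
```

servo_tool(commands=[{"dp": [0,0,0.05],"rot": [0,0,0],"claw": 1.5},{"dp": [0,0,0.08],"rot": [0,0,0],"claw": 1.5},{"dp": [-0.1,0,0.08],"rot": [0,0,0],"claw": 1.5},{"dp": [-0.2,0,0.08],"rot": [0,0,0],"claw": 1.5},{"dp": [-0.3,0,0.08],"rot": [0,0,0],"claw": 1.5},{"dp": [-0.4,0,0.08],"rot": [0,0,0],"claw": 1.5},{"dp": [-0.5,0,0.08],"rot": [0,0,0],"claw": 1.5},{"dp": [-0.55,0,0.08],"rot": [0,0,0],"claw": 1.5},{"dp": [-0.6,0,0.08],"rot": [0,0,0],"claw": 1.5},{"dp": [-0.6,0,0.08],"rot": [0,0,0],"claw": 1.5}])

```text
t: 12.07
position: [0.5066, 0.3311, 0.0283]
tcp_rot: [3.142, 0.0, -2.922]
contact_force: [-0.8, 0.4, -1.5]
grip_width: 0.0189
finger_force: 77.6
```

```bash
python3 st.py;  python3 sh.py
```

```text
t 12.0667 pos [0.5066 0.3311 0.0283] [ 179.9963    0.0029 -167.4257] grip 77.62474536895752
tip past core front mm 16.094318040095175 lat 0.032238062263708483 dz -0.7021083079795342
F axial -0.7036298873747976 lat 0.5509682034182798 z -1.5321570421177502 M [-0.0177  0.1293 -0.0015]
roll axial shift mm ~ (np.float64(0.9740828653259712), np.float64(2.0))
(0.359155257450702, -0.6468418893005428)
```

servo_tool(commands=[{"dp": [0,0.02,0.03],"rot": [0,0,0],"claw": 1.5},{"dp": [-0.1,0.03,0.04],"rot": [0,0,0],"claw": 1.5},{"dp": [-0.2,0.03,0.04],"rot": [0,0,0],"claw": 1.5},{"dp": [-0.3,0.03,0.04],"rot": [0,0,0],"claw": 1.5},{"dp": [-0.4,0.03,0.04],"rot": [0,0,0],"claw": 1.5},{"dp": [-0.5,0.03,0.04],"rot": [0,0,0],"claw": 1.5},{"dp": [-0.6,0.03,0.04],"rot": [0,0,0],"claw": 1.5},{"dp": [-0.7,0.03,0.04],"rot": [0,0,0],"claw": 1.5},{"dp": [-0.8,0.03,0.04],"rot": [0,0,0],"claw": 1.5},{"dp": [-0.9,0.03,0.04],"rot": [0,0,0],"claw": 1.5}])

```text
t: 12.95
position: [0.5154, 0.3334, 0.0279]
tcp_rot: [3.142, -0.0, -2.922]
contact_force: [0.0, 0.1, -0.4]
grip_width: 0.0192
finger_force: 77.6
```

```bash
python3 st.py;  python3 sh.py
```

```text
t 12.95 pos [0.5154 0.3334 0.0279] [ 179.9972   -0.0014 -167.424 ] grip 77.62338280677795
tip past core front mm 25.093948038869467 lat 0.34856853418987166 dz -1.1155552330877303
F axial 0.04891277192880442 lat 0.08932916077856992 z -0.40073472201708404 M [0.0232 0.1075 0.04  ]
roll axial shift mm ~ (np.float64(0.9758579108081719), np.float64(2.0))
(0.16858076044858983, -0.42737438767420244)
```

servo_tool(commands=[{"dp": [-0.15,0,0],"rot": [0,0,0],"claw": 1.5},{"dp": [-0.35,0,0],"rot": [0,0,0],"claw": 1.5},{"dp": [-0.55,0,0],"rot": [0,0,0],"claw": 1.5},{"dp": [-0.75,0,0],"rot": [0,0,0],"claw": 1.5},{"dp": [-0.95,0,0],"rot": [0,0,0],"claw": 1.5},{"dp": [-1.15,0,0],"rot": [0,0,0],"claw": 1.5},{"dp": [-1.35,0,0],"rot": [0,0,0],"claw": 1.5},{"dp": [-1.5,0,0],"rot": [0,0,0],"claw": 1.5},{"dp": [-1.6,0,0],"rot": [0,0,0],"claw": 1.5},{"dp": [-1.6,0,0],"rot": [0,0,0],"claw": 1.5}])

```text
t: 13.83
position: [0.5311, 0.3369, 0.0278]
tcp_rot: [3.142, 0.0, -2.922]
contact_force: [-0.4, 0.2, -0.9]
grip_width: 0.0188
finger_force: 77.6
```

```bash
python3 st.py;  python3 sh.py
```

```text
t 13.8333 pos [0.5311 0.3369 0.0278] [ 179.9985    0.0096 -167.4265] grip 77.62038230895996
tip past core front mm 41.225936306470416 lat 0.30440121864213665 dz -1.1531856365139572
F axial -0.37481372107601174 lat 0.33740555744310297 z -0.9081135183039328 M [-0.0866  0.2085 -0.0451]
roll axial shift mm ~ (np.float64(0.9387503404583378), np.float64(3.0))
(0.7237171151517945, -0.5421203740049041)
```

servo_tool(commands=[{"dp": [-0.12,0,0],"rot": [0,0,0],"claw": 1.5},{"dp": [-0.24,0,0],"rot": [0,0,0],"claw": 1.5},{"dp": [-0.36,0,0],"rot": [0,0,0],"claw": 1.5},{"dp": [-0.48,0,0],"rot": [0,0,0],"claw": 1.5},{"dp": [-0.6,0,0],"rot": [0,0,0],"claw": 1.5},{"dp": [-0.72,0,0],"rot": [0,0,0],"claw": 1.5},{"dp": [-0.84,0,0],"rot": [0,0,0],"claw": 1.5},{"dp": [-0.96,0,0],"rot": [0,0,0],"claw": 1.5},{"dp": [-1.08,0,0],"rot": [0,0,0],"claw": 1.5},{"dp": [-1.2,0,0],"rot": [0,0,0],"claw": 1.5}])

```text
t: 14.72
position: [0.5428, 0.3395, 0.028]
tcp_rot: [3.141, 0.0, -2.922]
contact_force: [0.1, -0.1, -2.9]
grip_width: 0.0186
finger_force: 77.6
```

```bash
python3 st.py;  python3 sh.py
```

```text
t 14.7167 pos [0.5428 0.3395 0.028 ] [ 179.993     0.0091 -167.425 ] grip 77.63651847839355
tip past core front mm 53.184662808355064 lat 0.3596187596861325 dz -1.0423184029221857
F axial 0.07367868343300084 lat -0.14461058429530366 z -2.87585045112648 M [0.048  0.2323 0.009 ]
roll axial shift mm ~ (np.float64(0.84375197065981), np.float64(5.0))
(0.9457897389870222, 0.5206146731363646)
```

servo_tool(commands=[{"dp": [0,0,0.05],"rot": [0,0,0],"claw": 1.5},{"dp": [-0.05,0,0.08],"rot": [0,0,0],"claw": 1.5},{"dp": [-0.1,0,0.08],"rot": [0,0,0],"claw": 1.5},{"dp": [-0.15,0,0.08],"rot": [0,0,0],"claw": 1.5},{"dp": [-0.2,0,0.08],"rot": [0,0,0],"claw": 1.5},{"dp": [-0.25,0,0.08],"rot": [0,0,0],"claw": 1.5},{"dp": [-0.3,0,0.08],"rot": [0,0,0],"claw": 1.5},{"dp": [-0.35,0,0.08],"rot": [0,0,0],"claw": 1.5},{"dp": [-0.4,0,0.08],"rot": [0,0,0],"claw": 1.5},{"dp": [-0.4,0,0.08],"rot": [0,0,0],"claw": 1.5}])

```text
t: 15.6
position: [0.5466, 0.3404, 0.0271]
tcp_rot: [3.142, 0.0, -2.922]
contact_force: [-0.3, 0.5, -1.9]
grip_width: 0.019
finger_force: 77.7
```

```bash
python3 st.py;  python3 sh.py
```

```text
t 15.6 pos [0.5466 0.3404 0.0271] [ 179.995     0.0078 -167.4229] grip 77.69638538360596
tip past core front mm 57.112709380418046 lat 0.3474675060887609 dz -1.8881645592308156
F axial -0.15149199388746754 lat 0.5415448281436573 z -1.9385554664328415 M [0.0958 0.1004 0.0097]
roll axial shift mm ~ (np.float64(0.7704594590491675), np.float64(5.5))
(1.7910874341918657, -0.08281291334571961)
```

servo_tool(commands=[{"dp": [0,0.02,0.03],"rot": [0,0,0],"claw": 1.5},{"dp": [-0.03,0.03,0.04],"rot": [0,0,0],"claw": 1.5},{"dp": [-0.06,0.03,0.04],"rot": [0,0,0],"claw": 1.5},{"dp": [-0.09,0.03,0.04],"rot": [0,0,0],"claw": 1.5},{"dp": [-0.12,0.03,0.04],"rot": [0,0,0],"claw": 1.5},{"dp": [-0.15,0.03,0.04],"rot": [0,0,0],"claw": 1.5},{"dp": [-0.18,0.03,0.04],"rot": [0,0,0],"claw": 1.5},{"dp": [-0.2,0.03,0.04],"rot": [0,0,0],"claw": 1.5},{"dp": [-0.2,0.03,0.04],"rot": [0,0,0],"claw": 1.5},{"dp": [-0.2,0.03,0.04],"rot": [0,0,0],"claw": 1.5}])

```text
t: 16.48
position: [0.5483, 0.3411, 0.0267]
tcp_rot: [3.142, -0.0, -2.922]
contact_force: [-0.3, 1.0, -0.6]
grip_width: 0.0187
finger_force: 77.8
```

```bash
python3 st.py
```

```text
t 16.4833 pos [0.5483 0.3411 0.0267] [ 179.9991   -0.0041 -167.4218] grip 77.83080339431763
tip past core front mm 58.96248328239365 lat 0.6241830531521757 dz -2.3136205509187193
F axial -0.06425970755123761 lat 1.032976316286286 z -0.5763864248526007 M [-0.0232  0.0036  0.0642]
```

servo_tool(commands=[{"dp": [-0.02,0,0],"rot": [0,0,0],"claw": 1.5},{"dp": [-0.04,0,0],"rot": [0,0,0],"claw": 1.5},{"dp": [-0.06,0,0],"rot": [0,0,0],"claw": 1.5},{"dp": [-0.08,0,0],"rot": [0,0,0],"claw": 1.5},{"dp": [-0.1,0,0],"rot": [0,0,0],"claw": 1.5},{"dp": [-0.12,0,0],"rot": [0,0,0],"claw": 1.5},{"dp": [-0.14,0,0],"rot": [0,0,0],"claw": 1.5},{"dp": [-0.16,0,0],"rot": [0,0,0],"claw": 1.5},{"dp": [-0.16,0,0],"rot": [0,0,0],"claw": 1.5},{"dp": [-0.16,0,0],"rot": [0,0,0],"claw": 1.5}])

```text
t: 17.32
position: [0.5486, 0.3411, 0.0263]
tcp_rot: [-3.141, -0.003, -2.922]
contact_force: [-6.3, -2.1, -0.2]
grip_width: 0.0191
finger_force: 77.9
```

```bash
python3 st.py
```

```text
t 17.3167 pos [0.5486 0.3411 0.0263] [-179.981    -0.1764 -167.4182] grip 77.9460346698761
tip past core front mm 59.244497764555234 lat 0.6373207616949695 dz -2.740040106727543
F axial -6.645632340829267 lat -0.7038123500654747 z -0.1736472837321783 M [-0.1557  0.8894  0.0016]
```

servo_tool(commands=[{"dp": [0.06,0,0],"rot": [0,0,0],"claw": 1.5},{"dp": [0.12,0,0],"rot": [0,0,0],"claw": 1.5},{"dp": [0.12,0,-0.1],"rot": [0,0,0],"claw": 1.5},{"dp": [0.12,0,-0.25],"rot": [0,0,0],"claw": 1.5},{"dp": [0.12,0,-0.4],"rot": [0,0,0],"claw": 1.5},{"dp": [0.12,0,-0.6],"rot": [0,0,0],"claw": 1.5},{"dp": [0.12,0,-0.8],"rot": [0,0,0],"claw": 1.5},{"dp": [0.12,0,-1],"rot": [0,0,0],"claw": 1.5},{"dp": [0.12,0,-1.2],"rot": [0,0,0],"claw": 1.5},{"dp": [0.12,0,-1.2],"rot": [0,0,0],"claw": 1.5}])

```text
t: 18.15
position: [0.5486, 0.3411, 0.0391]
tcp_rot: [3.142, -0.0, -2.922]
contact_force: [-3.1, -0.8, -4.3]
grip_width: 0.0189
finger_force: 77.7
```

```bash
python3 st.py
```

```text
t 18.15 pos [0.5486 0.3411 0.0391] [ 179.997    -0.0149 -167.4247] grip 77.68296003341675
tip past core front mm 59.24706521496566 lat 0.6284425058182327 dz 10.06762408633102
F axial -3.2150799674558868 lat -0.1374448520178443 z -4.2856758346396635 M [-0.2487  0.6682 -0.0589]
```

servo_tool(commands=[{"dp": [0.04,0,-0.1],"rot": [0,0,0],"claw": 1.5},{"dp": [0.07,0,-0.3],"rot": [0,0,0],"claw": 1.5},{"dp": [0.07,0,-0.8],"rot": [0,0,0],"claw": 1.5},{"dp": [0.07,0,-1.5],"rot": [0,0,0],"claw": 1.5},{"dp": [0.07,0,-2.5],"rot": [0,0,0],"claw": 1.5},{"dp": [0.07,0,-3.5],"rot": [0,0,0],"claw": 1.5},{"dp": [0.07,0,-4.5],"rot": [0,0,0],"claw": 1.5},{"dp": [0.07,0,-5.5],"rot": [0,0,0],"claw": 1.5},{"dp": [0.07,0,-6.2],"rot": [0,0,0],"claw": 1.5},{"dp": [0.07,0,-6.5],"rot": [0,0,0],"claw": 1.5}])

```text
t: 18.98
position: [0.5488, 0.3414, 0.1057]
tcp_rot: [3.141, 0.003, -2.922]
contact_force: [1.1, 0.1, -2.4]
grip_width: 0.0187
finger_force: 78.0
```

```bash
python3 st.py
python3 - <<'E'
from cell import r
from h import *
c=r.capture("scene");np.savez("scene4.npz",**c);B=Cam(c).im
cv2.imwrite("pics/g4.png",cv2.resize(B[100:190,150:240],(600,600),interpolation=3))
E
```

```text
t 18.9833 pos [0.5488 0.3414 0.1057] [ 179.9615    0.1566 -167.4225] grip 77.95144200325012
tip past core front mm 59.4686912370936 lat 0.8152283998595988 dz 76.72170484504113
F axial 1.084618558619086 lat -0.1905311720327792 z -2.4308721549143915 M [-0.0339  0.1391 -0.0196]
```

View pics/g4.png

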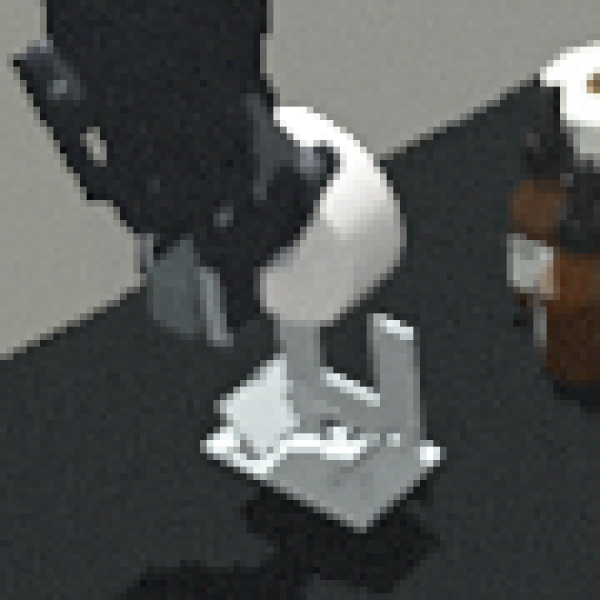

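```bash
python3 go.py .5134 .1301 .142 184.9
```

```text
t 19.0333 pos [0.549 0.341 0.106] rot [ 179.964    0.15  -167.421]
dp [  8.041 -19.844  -3.676] rotv [0.046 0.147 7.679] F [ 0.315 -0.866 -2.246] 0.0190341230323808
```

servo_tool(commands=[{"dp": [0,0,-1],"rot": [0,0,0],"claw": 1.5},{"dp": [0.2,-0.5,-2.2],"rot": [0,0,0],"claw": 1.5},{"dp": [0.8,-2,-3.2],"rot": [0,0,0.5],"claw": 1.5},{"dp": [1.8,-4.5,-3.7],"rot": [0,0,1.5],"claw": 1.5},{"dp": [2.9,-7,-3.7],"rot": [0,0,2.5],"claw": 1.5},{"dp": [4,-10,-3.7],"rot": [0,0,4],"claw": 1.5},{"dp": [5.2,-13,-3.7],"rot": [0,0,5],"claw": 1.5},{"dp": [6.3,-15.5,-3.7],"rot": [0,0,6],"claw": 1.5},{"dp": [7.2,-17.8,-3.7],"rot": [0,0,7],"claw": 1.5},{"dp": [7.8,-19.2,-3.7],"rot": [0,0,7.7],"claw": 1.5}])

```text
t: 19.87
position: [0.5133, 0.134, 0.1416]
tcp_rot: [-3.141, 0.0, -3.059]
contact_force: [-0.4, 0.1, -2.8]
grip_width: 0.0192
finger_force: 77.9
```

servo_tool(commands=[{"dp": [0.1,-0.4,0],"rot": [0,0,0],"claw": 1.5},{"dp": [0.1,-0.5,0],"rot": [0,0,0],"claw": 1.5},{"dp": [0.1,-0.55,0],"rot": [0,0,0],"claw": 1.5},{"dp": [0.1,-0.55,0],"rot": [0,0,0],"claw": 1.5},{"dp": [0.1,-0.55,0],"rot": [0,0,0],"claw": 1.5},{"dp": [0.1,-0.55,0],"rot": [0,0,0],"claw": 1.5},{"dp": [0.1,-0.55,0],"rot": [0,0,0],"claw": 1.5},{"dp": [0.1,-0.55,0],"rot": [0,0,0],"claw": 1.5},{"dp": [0.1,-0.55,0],"rot": [0,0,0],"claw": 1.5},{"dp": [0.1,-0.55,0],"rot": [0,0,0],"claw": 1.5}])

```text
t: 20.7
position: [0.5132, 0.1312, 0.1406]
tcp_rot: [3.142, -0.0, -3.056]
contact_force: [1.0, -0.0, -2.5]
grip_width: 0.0186
finger_force: 78.0
```

```bash
python3 go.py .5134 .1301 .0455 184.9
```

```text
t 20.7 pos [0.513 0.131 0.141] rot [ 179.995   -0.006 -175.112]
dp [-0.01  -0.11   9.514] rotv [ 0.005 -0.005 -0.012] F [ 1.007 -0.004 -2.533] 0.018559751729239682
```

servo_tool(commands=[{"dp": [0,-0.11,1],"rot": [0,0,0],"claw": 1.5},{"dp": [0,-0.11,2.5],"rot": [0,0,0],"claw": 1.5},{"dp": [0,-0.11,3.6],"rot": [0,0,0],"claw": 1.5},{"dp": [0,-0.11,4.4],"rot": [0,0,0],"claw": 1.5},{"dp": [0,-0.11,5],"rot": [0,0,0],"claw": 1.5},{"dp": [0,-0.11,5.5],"rot": [0,0,0],"claw": 1.5},{"dp": [0,-0.11,5.9],"rot": [0,0,0],"claw": 1.5},{"dp": [0,-0.11,6.2],"rot": [0,0,0],"claw": 1.5},{"dp": [0,-0.11,6.2],"rot": [0,0,0],"claw": 1.5},{"dp": [0,-0.11,6.2],"rot": [0,0,0],"claw": 1.5}])

```text
t: 21.53
position: [0.5135, 0.13, 0.0789]
tcp_rot: [3.142, 0.0, -3.056]
contact_force: [0.2, 0.7, -2.3]
grip_width: 0.019
finger_force: 78.0
```

```bash
python3 go.py .5134 .1301 .0440 184.9
python3 - <<'E'
from cell import r
from h import *
c=r.capture("scene");B=Cam(c).im
cv2.imwrite("pics/g5.png",cv2.resize(B[150:240,200:290],(600,600),interpolation=3))
E
```

```text
t 21.5333 pos [0.514 0.13  0.079] rot [ 179.996    0.026 -175.122]
dp [0.013 0.011 3.489] rotv [ 0.004  0.026 -0.022] F [ 0.225  0.659 -2.338] 0.01898659139821636
```

View pics/g5.png

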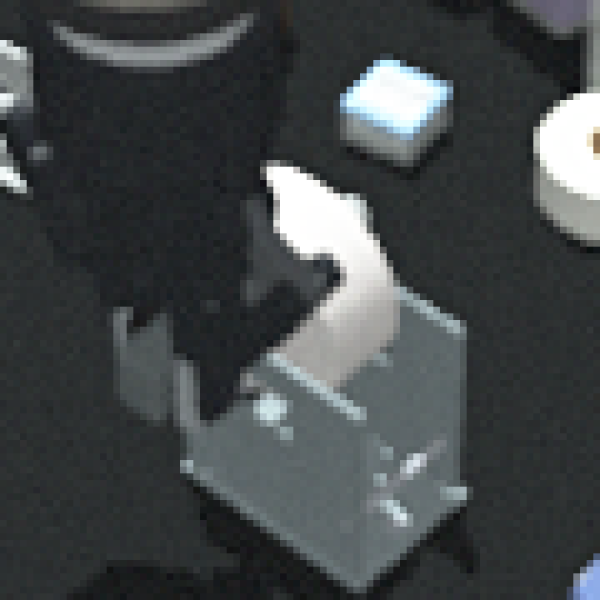

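servo_tool(commands=[{"dp": [0,0,0.6],"rot": [0,0,0],"claw": 1.5},{"dp": [0,0,1.2],"rot": [0,0,0],"claw": 1.5},{"dp": [0,0,1.8],"rot": [0,0,0],"claw": 1.5},{"dp": [0,0,2.3],"rot": [0,0,0],"claw": 1.5},{"dp": [0,0,2.7],"rot": [0,0,0],"claw": 1.5},{"dp": [0,0,3],"rot": [0,0,0],"claw": 1.5},{"dp": [0,0,3.25],"rot": [0,0,0],"claw": 1.5},{"dp": [0,0,3.45],"rot": [0,0,0],"claw": 1.5},{"dp": [0,0,3.45],"rot": [0,0,0],"claw": 1.5},{"dp": [0,0,3.45],"rot": [0,0,0],"claw": 1.5}])

```text
t: 22.42
position: [0.5134, 0.13, 0.0442]
tcp_rot: [3.142, 0.0, -3.056]
contact_force: [0.5, -0.6, -2.4]
grip_width: 0.0187
finger_force: 78.0
```

```bash
python3 go.py .5149 .1112 .0437 184.9
```

```text
t 22.4167 pos [0.513 0.13  0.044] rot [ 179.996    0.007 -175.123]
dp [ 0.011 -1.883  0.052] rotv [ 0.004  0.007 -0.023] F [ 0.535 -0.62  -2.377] 0.01869015701741693
```

Free. Slide toward the seat (-y) by 1.85 cm.

servo_tool(commands=[{"dp": [0,-0.2,0],"rot": [0,0,0],"claw": 1.5},{"dp": [0,-0.4,0],"rot": [0,0,0],"claw": 1.5},{"dp": [0,-0.65,0],"rot": [0,0,0],"claw": 1.5},{"dp": [0,-0.9,0],"rot": [0,0,0],"claw": 1.5},{"dp": [0,-1.15,0],"rot": [0,0,0],"claw": 1.5},{"dp": [0,-1.4,0],"rot": [0,0,0],"claw": 1.5},{"dp": [0,-1.6,0],"rot": [0,0,0],"claw": 1.5},{"dp": [0,-1.75,0],"rot": [0,0,0],"claw": 1.5},{"dp": [0,-1.85,0],"rot": [0,0,0],"claw": 1.5},{"dp": [0,-1.85,0],"rot": [0,0,0],"claw": 1.5}])

```text
t: 23.25
position: [0.5149, 0.1113, 0.0442]
tcp_rot: [3.142, 0.0, -3.057]
contact_force: [-0.2, 0.5, -2.3]
grip_width: 0.019
finger_force: 78.0
```

```bash
python3 go.py .5149 .1112 .0402 184.9
```

```text
t 23.25 pos [0.515 0.111 0.044] rot [ 179.996    0.002 -175.135]
dp [ 0.005 -0.013  0.401] rotv [ 0.004  0.002 -0.035] F [-0.203  0.512 -2.267] 0.01903023085060869
```

servo_tool(commands=[{"dp": [0,0,0.06],"rot": [0,0,0],"claw": 1.5},{"dp": [0,0,0.12],"rot": [0,0,0],"claw": 1.5},{"dp": [0,0,0.18],"rot": [0,0,0],"claw": 1.5},{"dp": [0,0,0.24],"rot": [0,0,0],"claw": 1.5},{"dp": [0,0,0.3],"rot": [0,0,0],"claw": 1.5},{"dp": [0,0,0.35],"rot": [0,0,0],"claw": 1.5},{"dp": [0,0,0.39],"rot": [0,0,0],"claw": 1.5},{"dp": [0,0,0.4],"rot": [0,0,0],"claw": 1.5},{"dp": [0,0,0.4],"rot": [0,0,0],"claw": 1.5},{"dp": [0,0,0.4],"rot": [0,0,0],"claw": 1.5}])

```text
t: 24.08
position: [0.515, 0.1116, 0.0404]
tcp_rot: [3.141, 0.0, -3.056]
contact_force: [-0.9, 0.0, 0.2]
grip_width: 0.0188
finger_force: 78.3
```

```bash
python3 go.py .5149 .1112 .0402 184.9; python3 st.py|tail -1
```

```text
t 24.0833 pos [0.515 0.112 0.04 ] rot [ 179.994    0.017 -175.118]
dp [ 0.01  -0.039  0.017] rotv [ 0.006  0.017 -0.018] F [-0.922  0.034  0.205] 0.018752891564730235
F axial -0.8927534273927666 lat 0.23390123983564695 z 0.20490544944546193 M [0.0652 0.204  0.0087]
```

servo_tool(commands=[{"dp": [0,0,0],"rot": [0,0,0],"claw": 2.0},{"dp": [0,0,0],"rot": [0,0,0],"claw": 2.3},{"dp": [0,0,0],"rot": [0,0,0],"claw": 2.8},{"dp": [0,0,0],"rot": [0,0,0],"claw": 3.5},{"dp": [0,0,0],"rot": [0,0,0],"claw": 4.2},{"dp": [0,0,0],"rot": [0,0,0],"claw": 5},{"dp": [0,0,0],"rot": [0,0,0],"claw": 5},{"dp": [0,0,0],"rot": [0,0,0],"claw": 5},{"dp": [0,0,0],"rot": [0,0,0],"claw": 5},{"dp": [0,0,0],"rot": [0,0,0],"claw": 5}], squeeze=20)

```text
t: 24.92
position: [0.5149, 0.1116, 0.0402]
tcp_rot: [3.142, 0.0, -3.056]
contact_force: [0.3, 0.1, 0.1]
grip_width: 0.0502
finger_force: 0.0
```

```bash
python3 st.py
```

```text
t 24.9167 pos [0.5149 0.1116 0.0402] [ 179.9955    0.0053 -175.1216] grip 0.0
tip past core front mm -23.70904527073968 lat -216.05284592155556 dz 11.212402708457736
F axial 0.26691035720721695 lat 0.002377441559224501 z 0.06314159406674918 M [ 0.0225 -0.0021 -0.0329]
```

servo_tool(commands=[{"dp": [0,0,-1],"rot": [0,0,0],"claw": 5},{"dp": [0,0,-3],"rot": [0,0,0],"claw": 5},{"dp": [0,0,-6],"rot": [0,0,0],"claw": 5},{"dp": [0,0,-9],"rot": [0,0,0],"claw": 5},{"dp": [0,0,-12],"rot": [0,0,0],"claw": 5},{"dp": [1,3,-14],"rot": [0,0,0],"claw": 5},{"dp": [2,6,-15],"rot": [0,0,0],"claw": 5},{"dp": [4,10,-15],"rot": [0,0,0],"claw": 5},{"dp": [6,14,-15],"rot": [0,0,0],"claw": 5},{"dp": [7,17,-15],"rot": [0,0,0],"claw": 5}])

```text
t: 25.75
position: [0.429, 0.2763, 0.1915]
tcp_rot: [3.141, 0.001, -3.057]
contact_force: [1.4, -0.3, -0.2]
grip_width: 0.0502
finger_force: 0.0
```

Run:
```python
from cell import r
from h import *
B=Cam(r.capture("scene")).im;T=Cam(r.capture("top")).im
a=cv2.resize(B[160:240,205:285],(400,400),interpolation=3);b=cv2.resize(T[160:260,200:300],(400,400),interpolation=3)
cv2.imwrite("pics/g6.png",np.hstack([a,b]))
```

```text
(no output)
```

View pics/g6.png

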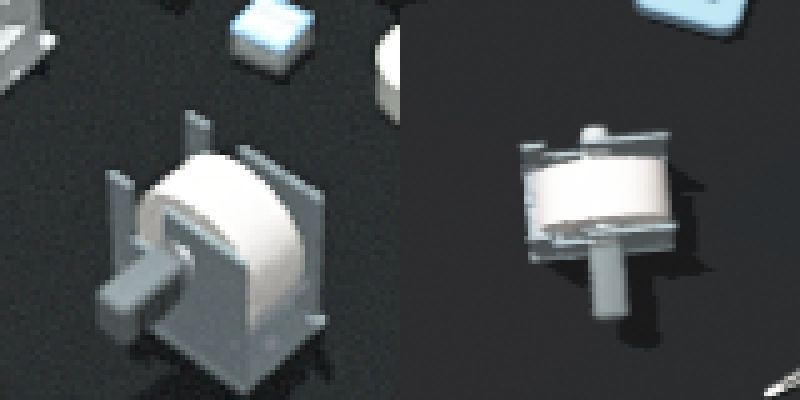

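The picture shows the spindle lying level in both seats (handle at about (145,285) in the left half, (608,275) in the right), with the roll between the cheeks up against the collar side.

```bash
python3 -c "
from cell import r
print(r.finish_job())"
```

```text
the job is handed in; nothing more can be done
None
```

The job is handed in at about 26 s: I pressed the roll home on the spindle with about 6.6 N, lowered the spindle into the holder's seats and let go, and the last picture shows it level in both seats with the gripper clear.

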